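# Prop the flap bin open and load the fuse lane

### The job

Take the metal prop from its round pad and use it to push the bin's spring-closed flap open by its lever, leaving the prop standing in the channel so that it holds the flap open on its own. Then take every fuse out of the bin and lay it crosswise in the open upper part of the sloped lane, so that it slides down under the pale hood to the stop or against the fuses already there. When the bin is empty take the prop out, so that the flap springs shut, and stand it upright in the middle of its pad again.

Things in the scene. Friction and masses are not known exactly. Their poses are not given: they have to be found in the camera images.
- feed_bin: Fixed grey bin with its base. Origin at the centre of the tray's underside on the bench; x away from the robot, y to its left. Tray 148 (x) x 196 (y) mm outside, walls 4 mm, inner floor z = 8 mm, rim z = 44 mm. Fuses lie on the floor in up to two rows, at first roughly along y. Lidded by a flat aluminium flap. Along its left (+y) side runs a channel for the prop.
- flap (a joint): Flap angle, rad: 0 shut, to 1.75. It swings open level, anticlockwise from above, about an upright pivot at the bin's far left corner (bin x 88, y 112 mm); open it lies behind the bin at z = 46 to 58 mm. A spring shuts it in about 1 s (0.09 Nm shut, 0.17 open). At 1.45 or more the tray is clear; the prop at channel_end holds it at about 1.57.
- lever_tip (a point): Centre of the round end of the flap's lever, a steel bar 12 mm wide, 75 mm from the pivot, z = 14 to 30 mm (point 22). Flap shut: the lever stands across the channel. Pushed towards the robot (bin -x) from its far side it swings round until it lies along the channel and the flap is open. A prop standing at channel_end pins it there and stays put by itself.
- channel_start (a point): Point on the channel floor (z = 4 mm) where the prop's centre fits freely behind (+x of) the shut flap's lever. Pushing the prop, standing or a few mm up, straight from here along bin -x to channel_end opens the flap (under 10 N). The channel's outer fence has its face 26 mm to +y of this line, 26 mm high. Axes as the bin.
- channel_end (a point): Point on the channel floor, 132 mm from channel_start along bin -x, where the prop's centre stands when it holds the flap open; the end stop (26 mm high) is then 2 mm from its foot.
- prop_grip (a point): The prop, one turned metal part 100 mm tall, 0.3 to 0.56 kg: heavy steel foot 44 mm in diameter and 40 mm high, then a light stem 26 mm in diameter up to the top. Site on its axis, in the stem, 75 mm above the underside; z along the axis. It may be gripped anywhere on the stem.
- prop_pad: Fixed round grey pad lying on the bench, the prop's home, 80 mm in diameter, 3 mm thick. Origin at the centre of its underside.
- flow_lane: Fixed white chute on a grey stand. Origin at the centre of its underside; it rises along its x (away from the robot) at 20 degrees, y across. Slippery floor 230 mm long, 84 mm wide inside, side walls 36 mm high, a stop at the low end, high end open. A pale hood roofs the lowest 108 mm, 36 mm above the floor; fuses slide under it.
- lane_entry (a point): Point on the lane's floor, on its centre line, 175 mm up the slope from the stop, in the open part (108 to 230 mm): a fuse laid here crosswise, length along the lane's y, slides down when let go.
- lane_stop (a point): Foot of the stop: point on the lane's floor, on its centre line, at the stop's face. Axes as the lane body (x level, away from the robot).
- fuse_a_mid (a point): White cartridge fuse with metal caps, lying, 76 mm long along its y, 22 mm thick (grip width 20 to 22), 60 g; point at its centre. Three or four such fuses are in the bin; an absent one reads None.
- fuse_b_mid (a point): White cartridge fuse with metal caps, lying, 76 mm long along its y, 22 mm thick (grip width 20 to 22), 60 g; point at its centre. Three or four such fuses are in the bin; an absent one reads None.
- fuse_c_mid (a point): White cartridge fuse with metal caps, lying, 76 mm long along its y, 22 mm thick (grip width 20 to 22), 60 g; point at its centre. Three or four such fuses are in the bin; an absent one reads None.
- fuse_d_mid (a point): White cartridge fuse with metal caps, lying, 76 mm long along its y, 22 mm thick (grip width 20 to 22), 60 g; point at its centre. Three or four such fuses are in the bin; an absent one reads None.
Mind the look-alikes: they are no part of the job. What is shaped like the part that bears prop_grip but black is not meant.

How it is judged (in metres and radians):
On the way, in this order (a step that is already met when the one before it is completed fails the run):
1. the prop, let go, holds the flap open by itself (value of joint flap above 1.4 rad and contact force between the fingers and prop below 0.2 N and contact force between prop and flap above 0.2 N and angle between prop_grip's own z axis and vertical below 0.2 rad), for 0.5 s.
2. every fuse has slid down the lane to the stop or the fuses before it (x of fuse_a_mid in the frame of lane_stop between 0 and 0.105 m and y of fuse_a_mid in the frame of lane_stop between -0.042 and 0.042 m and z of fuse_a_mid in the frame of lane_stop between 0 and 0.058 m and linear speed of each of fuse_a, fuse_b, fuse_c, fuse_d below 0.02 m/s and x of fuse_b_mid in the frame of lane_stop between 0 and 0.105 m and y of fuse_b_mid in the frame of lane_stop between -0.042 and 0.042 m and z of fuse_b_mid in the frame of lane_stop between 0 and 0.058 m and x of fuse_c_mid in the frame of lane_stop between 0 and 0.105 m and y of fuse_c_mid in the frame of lane_stop between -0.042 and 0.042 m and z of fuse_c_mid in the frame of lane_stop between 0 and 0.058 m and x of fuse_d_mid in the frame of lane_stop between 0 and 0.105 m and y of fuse_d_mid in the frame of lane_stop between -0.042 and 0.042 m and z of fuse_d_mid in the frame of lane_stop between 0 and 0.058 m), for 0.3 s.
At the end, for the whole second after the job is handed in: every fuse lies at rest between the lane's walls with its centre under the hood, no more than 105 mm (level) from the stop; the flap is shut (below 0.06 rad); the prop stands upright (within 0.1 rad) on the pad, within 20 mm of its centre, at rest (all of step 2 and value of joint flap below 0.06 rad and horizontal distance between prop_grip and prop_pad below 0.02 m and angle between prop_grip's own z axis and vertical below 0.1 rad and z of prop_grip in the frame of prop_pad below 0.085 m and linear speed of prop below 0.02 m/s); the robot touches nothing.
Of fuse_a, fuse_b, fuse_c, fuse_d only 3 to 4 are there at a start; the rules pass over those that are not, and their reading is None.
At some moment in a run one of prop may be knocked a few centimetres aside while the robot is not near it.
Once in a run the grip may slacken for a moment while it holds something.
It also fails if it takes over 210 s, if anything falls off the work surface, if the arm or the gripper's body presses on something with over 40 N, if the wrist force passes 120 N, or if a joint passes its speed limit or range.

### The arm

A 7-joint arm with a two-finger parallel gripper is mounted at the origin on a cart in front of the work surface, level with it; the furniture and walls round the work are solid. World frame = base frame: x ahead of the robot, y to its left, z up, the work surface at z = 0. Lengths are in mm, angles in rad, forces in N, time in s.
With the tool pointing down it reaches from about 400 to 875 mm from the base axis. Payload 19.3 kg.
Tool frame: the origin (TCP) lies at the very end of the fingers, on their centre line; the grasp point (between the pads) lies 19 mm behind it (grip_point_offset is the z of the grasp point in the tool frame, in mm); z points along the fingers, y is the line along which they close (so a half turn about z gives the same grasp; the last joint's range is limited). The gripper opens to 85 mm and grips with 20 to 120 N. Pads are 22 mm wide; open, the fingers measure 114 mm over their backs; the gripper's body (76 mm by 85 mm) begins 54 mm behind the grasp point. The pads swing forward as they close: fully open they stand 13 mm farther back than shut.
Start: joints at [-1.216, 0.521, -0.036, 1.599, 0.021, 1.021, -0.113], TCP at [257.603, 569.434, 231.291] pointing down, gripper open.
Joint ranges: [-2.91, 2.91], [-0.3, 2.13], [-1.5, 1.42], [0.17, 2.43], [-1.26, 4.41], [0.16, 1.93], [-2.52, 2.52]. Speed limits (rad/s): [1.89, 1.89, 2.39, 2.39, 3.01, 3.01, 3.01].

### API

Orientations are given as a 3x3 rotation matrix whose columns are the frame's x, y, z axes.
In Python, from workcell import movep, movel, goto_joints, open_gripper, clamp, wait, inverse_kinematics, read_state, camera, PlanningError, finish_job, grip_point_offset gives the robot as it stands. Calls block until the motion is done:
- movep(position, orientation): joint-space move of the TCP to a pose.
- movel(position, frame=None, max_speed=150, guard=None): straight line of the TCP; frame=None keeps the orientation; max_speed is the mean speed in mm/s. With guard (N) it stops when the force on the tool has changed by that much, and returns True; else False.
- goto_joints(angles): joint-space move.
- open_gripper() and clamp(): open the fingers fully, or close them until they stop; the grip force is fixed at half the most.
- wait(seconds).
- inverse_kinematics(position, orientation): joint angles nearest the present ones, or None.
- read_state(): the state.
- camera(name): name is "scene" or "top" or "wrist"; returns a dict with "image" (420x560x3 uint8, blue, green, red), "range_z" (420x560 float32, mm along the optical axis (not along the pixel's ray), 0 where there is no reading), "fx", "fy", "cx", "cy" (pixels), "cam_to_world" (4x4, takes a point from camera to world coordinates). Camera axes: x right, y up, looking along -z (the intrinsics and any distortion apply to the point x, -y, -z); pixel columns grow to the right and rows downward; lengths in mm; the calibration is good to about 2 mm. A picture is of the moment at which its call begins.
A pose or a line that the arm cannot do raises PlanningError and nothing moves.
- finish_job(): hands the job in, once; it reports no verdict.
The state is a dict: "time": time; "qpos": joint angles; "qvel": joint speeds; "joint_efforts": joint torques, N m; "eef_pos": TCP position; "tool_rot": TCP orientation; "ft_force": force on the tool from outside, world axes, zero at the start; "torque": the same for the moment, N m; "finger_gap": finger opening in mm.
Only numpy, scipy, OpenCV 4.12 (cv2) and the standard library are available. Lean on these libraries where they do the work, as an engineer would, in place of code of your own. Each camera call takes 0.05 s, during which the arm holds its last target. There are 200 camera calls.

## Working session

There is one attempt and no reset: what is moved stays moved. The work goes in short steps, each a Python script; the robot and the scene stay as the last script left them, time stands still between calls to the robot, and variables do not carry over. Pictures are saved under pics/ and viewed, on a budget of 14 in all, crops included, one or two more only if the job needs it, and the job is handed in when it is done.

```bash
ls; mkdir -p pics; cat > h.py <<'E'
import numpy as np, cv2
from workcell import *
def pts(c):
    z=c["range_z"].astype(float); v,u=np.mgrid[:z.shape[0],:z.shape[1]]
    P=np.stack([(u-c["cx"])/c["fx"]*z,-(v-c["cy"])/c["fy"]*z,-z,np.ones_like(z)],-1)
    W=(P@np.array(c["cam_to_world"]).T)[...,:3]; W[z<=0]=np.nan
    return W
def snap(name,fn):
    c=camera(name); cv2.imwrite("pics/"+fn+".png",c["image"]); W=pts(c); np.savez("pics/"+fn+".npz",W=W,im=c["image"]); return c,W
E
python3 - <<'E'
from h import *
print(grip_point_offset if not callable(grip_point_offset) else grip_point_offset())
for n in("scene","top"):
    c,W=snap(n,n+"0"); print({k:v for k,v in c.items() if k not in("image","range_z")})
a=[cv2.imread(f"pics/{n}0.png") for n in("scene","top")]
print(read_state())
E
```

```text
pics
-18.700000000000003
{'fx': 491.64872470994857, 'fy': 491.64872470994857, 'cx': 285.9961067988949, 'cy': 207.70545291118924, 'cam_to_world': array([[ 5.18934327e-01,  4.83729441e-01, -7.04778683e-01,
        -2.41955782e+02],
       [-8.54728682e-01,  3.05285652e-01, -4.19808945e-01,
        -4.62179255e+02],
       [ 1.20848736e-02,  8.20247827e-01,  5.71880632e-01,
         7.17085678e+02],
       [ 0.00000000e+00,  0.00000000e+00,  0.00000000e+00,
         1.00000000e+00]])}
{'fx': 414.3871453967826, 'fy': 414.3871453967826, 'cx': 280.9681981083985, 'cy': 207.83198665735486, 'cam_to_world': array([[ 2.61085733e-02,  9.84349940e-01, -1.74280057e-01,
         4.09610257e+02],
       [-9.99615987e-01,  2.73270078e-02,  4.59485267e-03,
         1.79898807e+01],
       [ 9.28549540e-03,  1.74093166e-01,  9.84685406e-01,
         9.32754480e+02],
       [ 0.00000000e+00,  0.00000000e+00,  0.00000000e+00,
         1.00000000e+00]])}
{'time': 0.1, 'qpos': array([-1.21621784,  0.52192512, -0.03627534,  1.59994835,  0.02121038,
        1.02109605, -0.1127758 ]), 'qvel': array([-0.00185998, -0.00097103,  0.00104689, -0.00047384,  0.00078859,
       -0.00018545, -0.00101145]), 'joint_efforts': array([ 3.08987270e-03, -9.28496289e+01,  1.98298641e+00, -3.70531869e+01,
        1.79380394e-02,  5.28102639e-03,  1.38482096e-05]), 'eef_pos': array([257.51282861, 569.15754205, 230.80307609]), 'tool_rot': array([[-9.11119111e-01,  4.12143019e-01, -3.11959433e-04],
       [ 4.12143124e-01,  9.11118630e-01, -9.41807743e-04],
       [-1.03927435e-04, -9.86670969e-04, -9.99999508e-01]]), 'ft_force': array([-0.10040041, -0.9582198 , -0.6657296 ]), 'torque': array([-0.04559311,  0.00945553, -0.0142974 ]), 'finger_gap': 85.64853297935423}
```

View pics/top0.png

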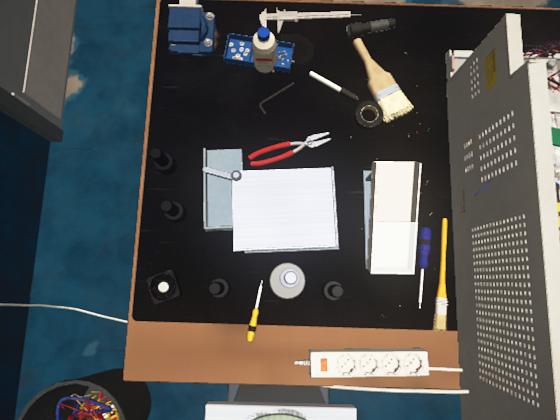

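View pics/scene0.png

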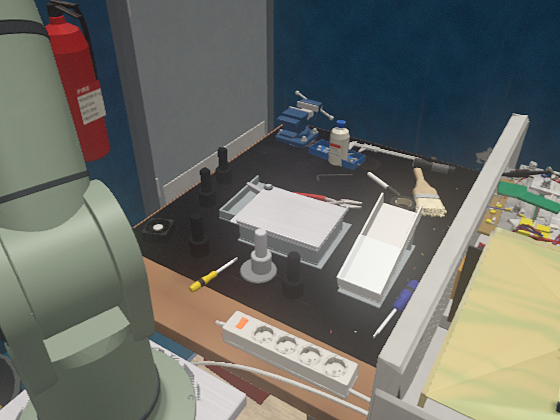

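Candidates for the prop in the top view: the silver one at (290,278) on a round grey pad, and black look-alikes at (161,160), (172,210), (218,288) and (334,290). The square with a white dot at (163,287) doesn't fit either. I choose the silver one and check it in a close crop.

```bash
python3 - <<'E'
from h import *
d=np.load("pics/top0.npz");W,im=d["W"],d["im"]
c=im[138:312,195:430]; cv2.imwrite("pics/c1.png",cv2.resize(c,None,fx=3.4,fy=3.4,interpolation=cv2.INTER_CUBIC))
m=W[...,2]
for (u,v) in [(290,278),(274,290),(163,287),(334,290),(218,288),(285,210),(236,175),(215,190),(395,250),(395,200),(385,170),(415,165)]: print((u,v),W[v,u].round(1))
# prop top
s=np.zeros(m.shape,bool); s[255:305,265:315]=1
t=s&(m>90); print("proptop",np.nanmedian(W[t],0),t.sum(),W[t].min(0),W[t].max(0))
E
```

```text
(290, 278) [416.3  -7.3 104.4]
(274, 290) [390.2  24.2   5.4]
(163, 287) [390.7 263.4  21. ]
(334, 290) [395.2 -94.9  99.8]
(218, 288) [393.1 134.2  98.5]
(285, 210) [561.7   5.   48.1]
(236, 175) [633.2 113.1  61.4]
(215, 190) [611.2 165.7   4.3]
(395, 250) [ 479.8 -225.9   69.4]
(395, 200) [ 586.7 -229.1   66.5]
(385, 170) [ 645.1 -202.1   92. ]
(415, 165) [ 653.6 -260.8  106.3]
proptop [418.24465869  -7.13474241 103.50628062] 133 [406.46220079 -19.49838241  97.13100384] [430.08944996   4.61456532 106.43583786]
```

View pics/c1.png

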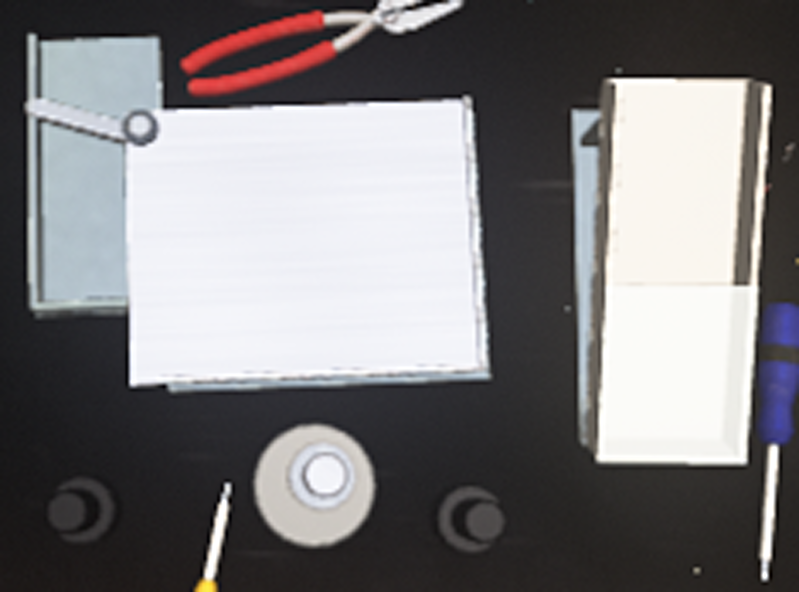

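The crop confirms the silver prop at crop (325,473) on its round pad; the lever runs from the pivot at (140,127) to its tip at (30,105). Next, wrist views from above to measure the channel, pad and lane.

```bash
cat >> h.py <<'E'
def R(yaw=0,flip=1,tilt=0):
    # tool down; yaw=0: fingers close along world y; tilt about world-y-like axis
    from scipy.spatial.transform import Rotation as Q
    return (Q.from_euler('z',yaw)*Q.from_euler('y',tilt)).as_matrix()@np.array([[-1.,0,0],[0,1,0],[0,0,-1]])
E
python3 - <<'E'
from h import *
from math import pi
for y in(-pi/2,0,pi/2,pi): 
    print(y,[None if (q:=inverse_kinematics(p,R(y))) is None else q.round(2)[[0,4,5,6]] for p in([418,-7,200],[418,-7,70],[545,150,60],[690,150,70],[600,-230,150],[560,0,300],[560,-150,330])])
movep([560,60,330],R(0)); c,W=snap("wrist","w1"); print(c["cam_to_world"].round(2),c["fx"],c["cx"],c["cy"])
movep([540,-150,330],R(0)); c,W=snap("wrist","w2")
a=[cv2.imread(f"pics/w{i}.png") for i in(1,2)]
cv2.imwrite("pics/w12.png",np.hstack([cv2.resize(i,(400,300)) for i in a]))
print(read_state()["time"])
E
```

```text
-1.5707963267948966 [array([-0.53, -0.18,  0.75,  0.07]), array([-0.29, -0.27,  0.39,  0.14]), array([-0.55, -0.28,  0.6 , -0.12]), array([-0.44, -0.24,  0.84, -0.12]), array([-0.08, -0.46,  0.92,  0.66]), array([-0.51, -0.23,  1.1 ,  0.12]), array([-0.32, -0.29,  1.2 ,  0.44])]
0 [array([-0.32, -0.08,  0.75,  1.53]), array([-0.09,  0.05,  0.4 ,  1.4 ]), array([-0.34,  0.05,  0.6 ,  1.15]), array([-0.27,  0.04,  0.84,  1.24]), array([ 0.11, -0.2 ,  0.88,  2.01]), array([-0.28, -0.09,  1.1 ,  1.55]), array([-0.25, -0.23,  1.19,  1.95])]
1.5707963267948966 [array([-1.02, -0.68,  0.89, -2.5 ]), array([-0.82, -1.14,  0.73, -2.11]), array([-0.09,  0.42,  0.67,  2.4 ]), array([0.33, 1.14, 1.36, 2.14]), array([-0.36, -1.03,  1.23, -2.04]), array([0.72, 0.62, 1.33, 2.49]), array([-0.57, -0.63,  1.32, -2.38])]
3.141592653589793 [array([-0.81, -0.37,  0.77, -1.28]), array([-0.41, -0.48,  0.41, -1.22]), array([-0.72, -0.57,  0.65, -1.43]), array([-0.64, -0.61,  0.91, -1.41]), array([-0.19, -0.63,  0.97, -0.77]), array([-0.65, -0.34,  1.12, -1.35]), array([-0.45, -0.42,  1.23, -1.01])]
[[-0.0000e+00 -9.6000e-01 -2.7000e-01  4.9018e+02]
 [ 1.0000e+00 -0.0000e+00  0.0000e+00  6.1490e+01]
 [-0.0000e+00 -2.7000e-01  9.6000e-01  4.7346e+02]
 [ 0.0000e+00  0.0000e+00  0.0000e+00  1.0000e+00]] 297.6847473526105 275.24795932294046 207.9452306817006
3.2
```

View pics/w12.png

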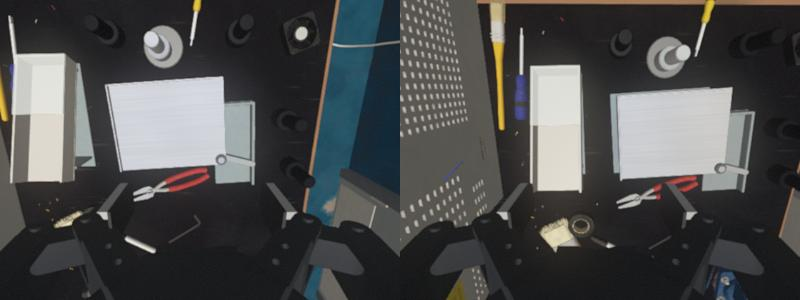

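```bash
python3 - <<'E'
from h import *
for n in("top0","w1","w2"):
    d=np.load(f"pics/{n}.npz");W,im=d["W"].reshape(-1,3),d["im"].reshape(-1,3).astype(int)
    ok=np.isfinite(W[:,0]); W,im=W[ok],im[ok]
    def sel(x0,x1,y0,y1,z0,z1): return (W[:,0]>x0)&(W[:,0]<x1)&(W[:,1]>y0)&(W[:,1]<y1)&(W[:,2]>z0)&(W[:,2]<z1)
    f=sel(460,680,-100,120,35,70)&(im.min(1)>120); P=W[f]
    print(n,"flap z",np.median(P[:,2]).round(1),cv2.minAreaRect(P[:,:2].astype(np.float32)), "pct",np.percentile(P[:,:2],[1,99],0).round(1).tolist())
    f=sel(480,690,108,205,-3,9)&(im.min(1)>80); P=W[f]
    if f.sum()>20: print("  chanfloor",np.median(P[:,2]).round(1),cv2.minAreaRect(P[:,:2].astype(np.float32)),np.percentile(P[:,:2],[1,99],0).round(1).tolist())
    f=sel(480,690,125,220,17,27)&(im.min(1)>60); P=W[f]
    print("  fence/stop hist x",[(int(a),int(b)) for a,b in zip(*np.histogram(P[:,0],np.arange(480,700,10))[::-1])])
    print("  hist y",[(int(a),int(b)) for a,b in zip(*np.histogram(P[:,1],np.arange(120,220,4))[::-1])])
    f=sel(360,480,-65,50,-2,8)&(im.min(1)>100); P=W[f]
    print("  pad",np.median(P[:,2]).round(1),cv2.minEnclosingCircle(P[:,:2].astype(np.float32)),np.percentile(P[:,:2],[1,99],0).round(1).tolist(),f.sum())
    f=sel(380,460,-50,40,90,115); P=W[f]
    print("  ptop",P.mean(0).round(1),np.percentile(P[:,:2],[5,95],0).mean(0).round(1))
    f=sel(400,700,-330,-130,12,200)&(im.min(1)>110); P=W[f]
    print("  lane",cv2.minAreaRect(P[:,:2].astype(np.float32)),np.percentile(P,[1,99],0).round(1).tolist())
E
```

```text
top0 flap z 49.9 ((566.228759765625, 9.455375671386719), (176.11764526367188, 221.85267639160156), 3.6069114208221436) pct [[477.6, -97.4], [653.8, 116.6]]
  chanfloor 5.0 ((605.1654052734375, 151.79486083984375), (170.9508056640625, 90.93366241455078), 1.9702553749084473) [[529.9, 111.2], [689.1, 185.4]]
  fence/stop hist x [(480, 0), (490, 0), (500, 0), (510, 2), (520, 52), (530, 6), (540, 13), (550, 9), (560, 9), (570, 8), (580, 11), (590, 5), (600, 9), (610, 10), (620, 6), (630, 15), (640, 19), (650, 0), (660, 7), (670, 7), (680, 12)]
  hist y [(120, 0), (124, 4), (128, 5), (132, 6), (136, 3), (140, 5), (144, 4), (148, 6), (152, 5), (156, 2), (160, 4), (164, 6), (168, 5), (172, 5), (176, 9), (180, 33), (184, 58), (188, 34), (192, 6), (196, 0), (200, 0), (204, 0), (208, 0), (212, 0)]
  pad 3.4 ((436.3347473144531, 0.6927980184555054), 63.18452072143555) [[375.7, -41.6], [479.3, 43.8]] 731
  ptop [418.2  -6.7 103.2] [418.2  -6.9]
  lane ((532.1554565429688, -234.49972534179688), (267.278564453125, 124.30802154541016), 2.2692227363586426) [[432.1, -292.3, 18.8], [662.9, -174.5, 119.
[... 1552 characters left out ...]
70, 41), (580, 45), (590, 43), (600, 45), (610, 37), (620, 35), (630, 61), (640, 27), (650, 5), (660, 40), (670, 36), (680, 37)]
  hist y [(120, 0), (124, 0), (128, 6), (132, 9), (136, 11), (140, 15), (144, 16), (148, 16), (152, 11), (156, 12), (160, 15), (164, 13), (168, 15), (172, 27), (176, 200), (180, 241), (184, 162), (188, 39), (192, 0), (196, 0), (200, 0), (204, 0), (208, 0), (212, 0)]
  pad 3.8 ((440.1291198730469, -6.976970672607422), 68.94561767578125) [[373.2, -48.0], [479.2, 42.5]] 1350
  ptop [416.4 -12.9 102.1] [416.4 -12.4]
  lane ((531.1300048828125, -240.65478515625), (264.3978271484375, 124.74159240722656), 1.1164582967758179) [[429.8, -297.8, 17.6], [659.6, -177.4, 117.8]]
```

```bash
python3 - <<'E'
from h import *
movep([640,-230,250],R(0)); snap("wrist","w5")
movep([490,0,250],R(0)); snap("wrist","w4")
movep([655,150,200],R(0)); snap("wrist","w3")
a=[cv2.imread(f"pics/w{i}.png") for i in(3,4,5)]
cv2.imwrite("pics/w345.png",np.vstack([np.hstack([cv2.resize(i,(400,300)) for i in a[:2]]),np.hstack([cv2.resize(a[2],(400,300)),np.zeros((300,400,3),np.uint8)])]))
yaw=.06
for n in("w3","w4","w5"):
    d=np.load(f"pics/{n}.npz");W,im=d["W"].reshape(-1,3),d["im"].reshape(-1,3).astype(int)
    ok=np.isfinite(W[:,0]); W,im=W[ok],im[ok]
    def sel(x0,x1,y0,y1,z0,z1): return (W[:,0]>x0)&(W[:,0]<x1)&(W[:,1]>y0)&(W[:,1]<y1)&(W[:,2]>z0)&(W[:,2]<z1)
    if n=="w3":
        P=W[sel(540,625,172,200,20,30)]; print("fence top", np.polyfit(P[:,0]-585,P[:,1],1), P[:,2].mean(), np.percentile(P[:,1]-np.polyval(np.polyfit(P[:,0],P[:,1],1),P[:,0]),[2,98]))
        P=W[sel(505,540,130,172,20,30)]; p=np.polyfit(P[:,1]-150,P[:,0],1);print("stop top", p, P[:,2].mean(), np.percentile(P[:,0]-np.polyval(p,P[:,1]-150),[2,98]))
        P=W[sel(540,625,110,200,0,8)&(im.min(1)>60)]; e=[(x,np.percentile(P[abs(P[:,0]-x)<5,1],98)) for x in range(545,625,10)]; e=np.array(e);print("floor outer edge",np.polyfit(e[:,0]-585,e[:,1],1))
        P=W[sel(505,600,130,172,0,8)]; e=np.array([(y,np.percentile(P[abs(P[:,1]-y)<4,0],2)) for y in range(134,170,6)]);print("floor near edge",np.polyfit(e[:,0]-150,e[:,1],1))
        P=W[sel(600,670,90,200,16,40)];print("lever pts",[ (x,y,z) for x,y,z in P[::40].round(0)][:40])
        P=W[sel(600,670,90,140,54,75)];print("hub",P.mean(0),np.percentile(P,[5,95],0).tolist())
    if n=="w4":
        f=sel(360,480,-70,60,1.5,9)&(im.min(1)>90); P=W[f];P=P[np.hypot(P[:,0]-415,P[:,1]+8)<48]
        print("pad",cv2.minEnclosingCircle(P[:,:2].astype(np.float32)),np.percentile(P,[1,99],0)); 
        P=W[sel(380,460,-50,40,95,115)];print("ptop",P.mean(0),cv2.minEnclosingCircle(P[:,:2].astype(np.float32)))
        P=W[sel(380,460,-50,40,60,95)];print("stem",np.median(P,0))
    if n=="w5":
        P=W[sel(560,650,-260,-205,10,120)];A=np.c_[P[:,:2]-[600,-232],np.ones(len(P))]
        k=np.linalg.lstsq(A,P[:,2],rcond=None)[0];r=P[:,2]-A@k;g=abs(r)<4;k=np.linalg.lstsq(A[g],P[g,2],rcond=None)[0];print("lane floor",k,"ang",np.degrees(np.arctan(np.hypot(k[0],k[1]))),"yaw",np.arctan2(k[1],k[0]),g.mean(),r[g].std())
E
```

```text
fence top [6.69233859e-02 1.82650443e+02] 26.191299412749977 [-2.70089899  3.20153087]
stop top [-6.56093783e-02  5.21726865e+02] 26.000121022530454 [-3.33460582  2.47751512]
floor outer edge [7.29935569e-02 1.79494673e+02]
floor near edge [5.00558523e-03 5.07202024e+02]
lever pts [(np.float64(600.0), np.float64(181.0), np.float64(21.0)), (np.float64(605.0), np.float64(186.0), np.float64(27.0)), (np.float64(611.0), np.float64(185.0), np.float64(26.0)), (np.float64(619.0), np.float64(184.0), np.float64(26.0)), (np.float64(627.0), np.float64(183.0), np.float64(20.0)), (np.float64(630.0), np.float64(121.0), np.float64(32.0)), (np.float64(631.0), np.float64(188.0), np.float64(27.0)), (np.float64(633.0), np.float64(134.0), np.float64(30.0)), (np.float64(635.0), np.float64(145.0), np.float64(25.0)), (np.float64(637.0), np.float64(153.0), np.float64(19.0)), (np.float64(638.0), np.float64(157.0), np.float64(19.0)), (np.float64(638.0), np.float64(157.0), np.float64(25.0)), (np.float64(638.0), np.float64(152.0), np.float64(31.0)), (np.float64(639.0), np.float64(143.0), np.float64(31.0)), (np.f
[... 739 characters left out ...]
4(30.0)), (np.float64(652.0), np.float64(189.0), np.float64(31.0)), (np.float64(655.0), np.float64(184.0), np.float64(32.0)), (np.float64(666.0), np.float64(186.0), np.float64(16.0))]
hub [632.31743034 112.48953897  56.87776131] [[623.1716930461266, 102.72809115540097, 54.72659618277041], [641.7823828019331, 121.88964374584104, 59.74631606636314]]
pad ((410.590087890625, -6.651133060455322), 39.61989974975586) [[373.45673678 -43.3806293    1.70591079]
 [447.37521181  30.66203188   5.77997734]]
ptop [415.62111076 -10.18495901 103.37952284] ((415.7851867675781, -10.392900466918945), 12.78311824798584)
stem [nan nan nan]
lane floor [3.63912274e-01 5.41551948e-03 7.27874120e+01] ang 19.999106140177542 yaw 0.014880288884278357 1.0 0.7445150430893184
  return _methods._mean(a, axis=axis, dtype=dtype,
  ret = um.true_divide(
```

View pics/w345.png

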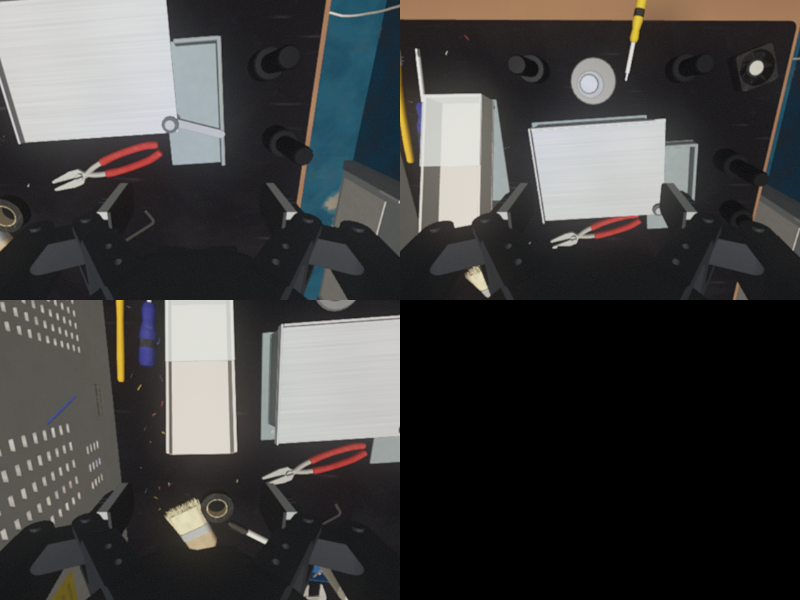

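Measured: bin yaw about 0.066, hub (632.3, 112.5), channel line about 156 mm to bin +y, and lane yaw 0.015 at 20°. The montage shows the prop at (590,82) and the lever at about (195,128). Next I pick up the prop.

```bash
cat >> h.py <<'E'
BY=0.066; BO=np.array([551.9,-5.1]); c_,s_=np.cos(BY),np.sin(BY)
def b2w(x,y): return BO+[c_*x-s_*y,s_*x+c_*y]
RB=R(-np.pi/2+BY)
START=b2w(139,156); END=b2w(7,156)
def st(*a):
    s=read_state(); print(*a,"t",round(s["time"],1),"p",s["eef_pos"].round(1),"F",s["ft_force"].round(1),"gap",round(s["finger_gap"],1))
E
python3 - <<'E'
from h import *
print(START,END)
st(); movep([416,-9.5,180],RB); st("above")
open_gripper()
print(movel([416,-9.5,64.3],guard=8)); st("down")
clamp(); st("closed"); movel([416,-9.5,68],max_speed=60); st("lift")
movel([416,-9.5,150]); st(); c,W=snap("scene","s1")
E
```

```text
[680.30884115 159.72769644] [548.5962328  151.02201998]
t 6.0 p [654.9 148.1 200.7] F [-0.7  0.   0.1] gap 85.6
above t 7.1 p [417.   -9.2 180.5] F [-0.4 -0.1 -0.3] gap 85.5
False
down t 8.2 p [416.3  -9.6  64.8] F [-0.5 -0.3  0.2] gap 85.5
closed t 8.8 p [416.2  -9.4  64.7] F [-1.9  1.  13.6] gap 25.0
lift t 9.1 p [415.9  -9.4  68.1] F [-0.2  0.  -5.3] gap 24.8
t 9.8 p [415.7  -9.3 149.5] F [ 0.6 -0.5 -5.3] gap 24.8
```

```bash
python3 - <<'E'
from h import *
x,y=START
movel([x,y,150],RB); st("over")
movel([x,y,90],max_speed=100); st()
g=movel([x,y,61],max_speed=25,guard=5); st("down",g)
c,W=snap("wrist","w6"); c,W=snap("top","t6"); snap("scene","s6")
a=cv2.imread("pics/s6.png")[150:320,180:420]; b=cv2.imread("pics/t6.png")[60:330,170:430]
cv2.imwrite("pics/m6.png",np.hstack([cv2.resize(a,(400,400)),cv2.resize(b,(400,400))]))
E
```

```text
over t 12.1 p [680.1 159.5 150.1] F [ 0.1 -0.2 -5.5] gap 24.5
t 12.8 p [680.7 159.6  90.4] F [-0.4  0.7 -4.9] gap 24.8
down True t 13.7 p [680.1 159.7  65.8] F [-1.3  0.4  7.8] gap 24.5
```

View pics/m6.png

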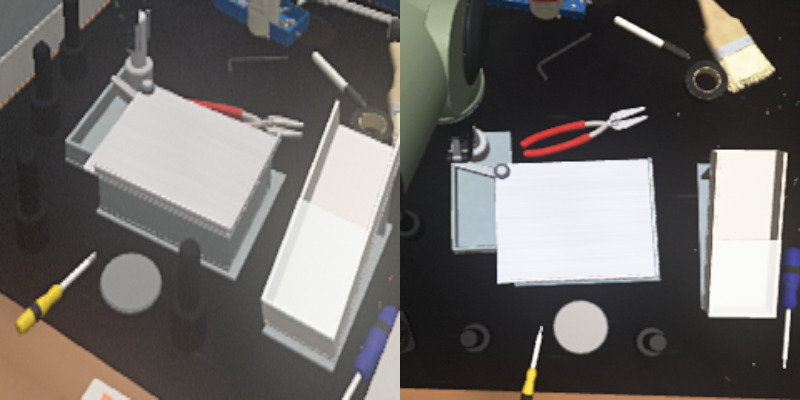

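The prop stands behind the lever (scene half, about (140,70)); the pad is empty at (131,282). Next I push to the channel end.

```bash
python3 - <<'E'
from h import *
x,y=START
movel([x,y,67.5],max_speed=40); st("up")
m=(START+END)/2
g=movel([*m,67.5],max_speed=60,guard=25); st("mid",g)
if not g:
    g=movel([*END,67.5],max_speed=50,guard=25); st("end",g)
    g=movel([*END,61],max_speed=20,guard=6); st("down",g)
snap("scene","s7");snap("top","t7")
a=cv2.imread("pics/s7.png")[120:320,180:460]; b=cv2.imread("pics/t7.png")[60:330,170:430]
cv2.imwrite("pics/m7.png",np.hstack([cv2.resize(a,(400,400)),cv2.resize(b,(400,400))]))
E
```

```text
up t 14.1 p [680.3 159.7  67.4] F [-0.2 -0.7 -5.7] gap 24.3
mid False t 15.3 p [614.6 155.7  67.5] F [ 1.8  3.7 -3. ] gap 24.5
end False t 16.8 p [548.5 151.1  67.4] F [-1.4  3.4 -3.5] gap 24.9
down True t 17.0 p [548.6 151.4  65.8] F [-2.4  1.3 10.5] gap 24.3
```

View pics/m7.png

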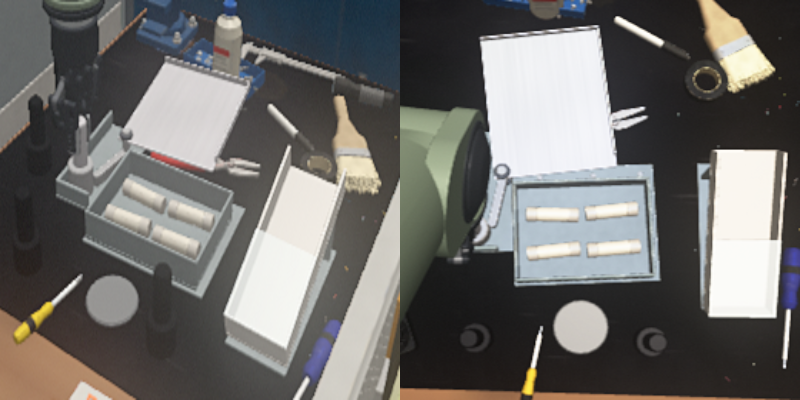

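The flap is open and four fuses are visible, with the lever along the channel at top-view (495,195). Next I release, retreat and measure the fuses.

```bash
cat >> h.py <<'E'
def fuses(W,verbose=True):
    X=W[...,0]-BO[0];Y=W[...,1]-BO[1];bx=c_*X+s_*Y;by=-s_*X+c_*Y;z=W[...,2]
    m=(abs(bx)<67)&(abs(by)<91)&(z>17)&(z<38)
    n,l,s,_=cv2.connectedComponentsWithStats(cv2.morphologyEx(m.astype(np.uint8),cv2.MORPH_OPEN,np.ones((3,3))))
    out=[]
    for i in range(1,n):
        if s[i,4]<60: continue
        P=W[l==i]; r=cv2.minAreaRect(P[:,:2].astype(np.float32))
        (cx,cy),(w,h),a=r; a=a if w>h else a+90  # long-axis angle
        out.append((cx,cy,np.radians(a),w,h)); 
        if verbose: print("fuse",np.round([cx,cy],1),"ang",round(a,1),"wh",round(w),round(h),"n",s[i,4],"bin",np.round([c_*(cx-BO[0])+s_*(cy-BO[1]),-s_*(cx-BO[0])+c_*(cy-BO[1])],1),"ztop",np.percentile(P[:,2],90).round(1))
    return out
E
python3 - <<'E'
from h import *
open_gripper(); st("open")
movel([*END,130]); wait(0.6)
movep([630,10,290],R(0)); st()
c,W=snap("wrist","w8"); fuses(W)
c,W=snap("top","t8"); print("top"); fuses(W)
d=W; P=d[(abs(d[...,0]-414)<55)&(abs(d[...,1]+5)<55)&(d[...,2]<9)&(d[...,2]>1)&(np.load("pics/t8.npz")["im"].min(2)>90)]
print("pad top",P.mean(0),cv2.minEnclosingCircle(P[:,:2].astype(np.float32)))
W=np.load("pics/w8.npz")["W"];im=np.load("pics/w8.npz")["im"]
P=W[(abs(W[...,0]-414)<55)&(abs(W[...,1]+5)<55)&(W[...,2]<9)&(W[...,2]>1)&(im.min(2)>90)]
if len(P):print("pad wrist",P.mean(0),cv2.minEnclosingCircle(P[:,:2].astype(np.float32)))
P=W[(abs(W[...,0]-548)<35)&(abs(W[...,1]-151)<35)&(W[...,2]>92)]
if len(P):print("prop",P.mean(0),len(P))
cv2.imwrite("pics/w8v.png",im)
E
```

```text
open t 17.8 p [547.8 151.5  65.1] F [ 0.4 -0.2  0.3] gap 85.6
t 20.3 p [629.7  10.6 289.4] F [-0.5  0.  -0.8] gap 85.5
fuse [520.7  35.4] ang 98.1 wh 22 76 n 1029 bin [-28.5  42.5] ztop 30.8
fuse [527.3 -50.3] ang 96.6 wh 22 76 n 1019 bin [-27.6 -43.5] ztop 31.0
fuse [575.4  39.1] ang 90.2 wh 21 76 n 924 bin [26.4 42.6] ztop 30.8
fuse [583.5 -46.3] ang 98.0 wh 22 75 n 915 bin [ 28.8 -43.2] ztop 30.8
top
pad top [nan nan nan] ((0.0, 0.0), 0.0)
pad wrist [427.42603344  -6.65699365   3.80486487] ((412.7699890136719, -6.9273247718811035), 39.03578186035156)
prop [547.77991608 148.67113907 103.18854483] 548<stdin>:8: RuntimeWarning: Mean of empty slice.
  ret = um.true_divide(
```

View pics/w8v.png

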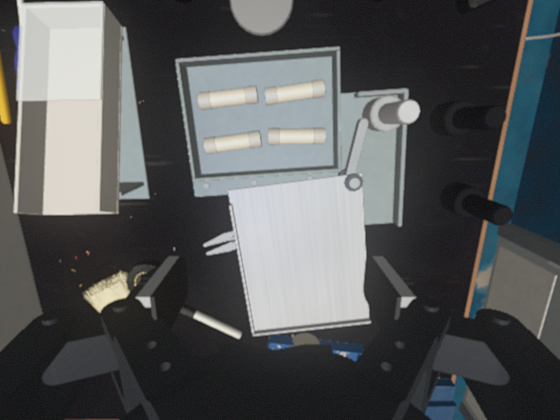

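The flap is held open by the prop at (400,112), with four fuses at (228,97), (295,92), (232,142) and (297,135). The open fingers (114 mm) don't fit between a wall and the other row. So I first use the shut gripper to nudge the near row to about x' = -50.

```bash
cat >> h.py <<'E'
RY=R(BY)
def look(tag,p=(630,10,290)):
    movep(list(p),R(0)); c,W=snap("wrist",tag); return fuses(W)
E
python3 - <<'E'
from h import *
clamp()
for y in(42.5,-43.5):
    movep([*b2w(-1,y),90],RY)
    g=movel([*b2w(-1,y),13],max_speed=80,guard=6); st("down",g)
    if g: movel([*b2w(-1,y),90]); break
    g=movel([*b2w(-29,y),13],max_speed=25,guard=12); st("push",g)
    movel([*b2w(-27,y),13],max_speed=25); movel([*b2w(-27,y),90])
open_gripper(); look("w9"); st()
W=np.load("pics/w9.npz")["W"];P=W[(abs(W[...,0]-548)<45)&(abs(W[...,1]-151)<45)&(W[...,2]>92)];print("prop",P.mean(0),len(P))
E
```

```text
down False t 23.1 p [548.4  37.2  13.4] F [-0.7  0.4 -0.6] gap -0.0
push False t 24.4 p [520.2  35.4  12.9] F [-0.3  0.2 -0.8] gap -0.1
down False t 26.9 p [554.1 -48.6  13.4] F [1.1 0.9 1. ] gap 0.3
push False t 28.1 p [525.8 -50.4  12.9] F [-0.3 -0.6  0.5] gap 0.3
fuse [498.6  34.7] ang 93.5 wh 22 76 n 1086 bin [-50.6  43.2] ztop 30.8
fuse [504.6 -51.5] ang 93.3 wh 22 76 n 1089 bin [-50.3 -43.2] ztop 30.8
fuse [575.8  39.1] ang 90.0 wh 21 76 n 917 bin [26.7 42.5] ztop 30.8
fuse [583.6 -46.4] ang 97.7 wh 22 76 n 912 bin [ 28.9 -43.3] ztop 30.8
t 30.8 p [629.    9.4 288.3] F [ 0.8  0.3 -0.2] gap 85.5
prop [547.82588565 148.56007417 103.13707806] 549
```

```bash
python3 - <<'E'
from h import *
W=np.load("pics/w9.npz")["W"].reshape(-1,3);W=W[np.isfinite(W[:,0])]
X=W[:,0]-BO[0];Y=W[:,1]-BO[1];bx=c_*X+s_*Y;by=-s_*X+c_*Y;z=W[:,2]
f=(z<12)&(z>5)
for lo,hi in((-60,60),):
    a=bx[f&(abs(by)<80)&(abs(bx)<80)];b=by[f&(abs(bx)<60)&(abs(by)<100)]
    print("floor x",np.percentile(a,[.5,99.5]),"y",np.percentile(b,[.5,99.5]))
r=(z>41.5)&(z<46.5)
a=bx[r&(abs(by)<80)&(abs(bx)<85)];b=by[r&(abs(bx)<60)&(abs(by)<105)]
print("rim x",[np.percentile(q,[2,50,98]).round(1) for q in(a[a<0],a[a>0])],"y",[np.percentile(q,[2,50,98]).round(1) for q in(b[b<0],b[b>0])])
for n in("w5","w2"):
    W=np.load(f"pics/{n}.npz")["W"].reshape(-1,3);W=W[np.isfinite(W[:,0])]
    res=W[:,2]-(72.79+.3639*(W[:,0]-600)+.0054*(W[:,1]+232))
    y=W[:,1]-.0149*(W[:,0]-600)
    f=(abs(res)<2.5)&(W[:,0]>570)&(W[:,0]<690)&(abs(y+232)<80)
    print(n,"floor y",np.percentile(y[f],[.5,99.5]),"x max",np.percentile(W[f,0],99.7))
    f=(res>30)&(res<40)&(W[:,0]>570)&(W[:,0]<640)&(abs(y+232)<80)
    q=y[f]; print("walltop y",[np.percentile(k,[3,50,97]).round(1) for k in(q[q<-232],q[q>-232]) if len(k)])
    f=(res>33)&(res<45)&(abs(y+232)<35)&(W[:,0]>400); print("hood x",np.percentile(W[f,0],[.5,99.5]),res[f].mean(), "min x any", np.percentile(W[(abs(y+232)<35)&(W[:,2]>15)&(W[:,0]>400),0],.5))
E
```

```text
floor x [-69.50535264  70.30313184] y [-94.55127137  93.26769786]
rim x [array([-73.2, -70.9, -69.2]), array([70.3, 72.2, 74.4])] y [array([-98.4, -95.9, -94.3]), array([93.2, 95.1, 97. ])]
w5 floor y [-265.12031397 -181.27696215] x max 662.3089254941797
walltop y [array([-268.5, -266.5, -265.1]), array([-181.3, -179.9, -177.3])]
hood x [456.18473997 641.7131617 ] 41.31096083260718 min x any 458.48892265070157
w2 floor y [-265.13402552 -184.34170418] x max 661.9177516636482
walltop y [array([-268.3, -265.6, -264.8]), array([-181.1, -178.8, -177.1])]
hood x [429.96953576 626.55189604] 41.363577641994794 min x any 432.461835455282
```

Walls match to within 0.6 mm. Lane centre y is about -223, and the entry is about (610, z 76.6). I now pick the far-right fuse.

```bash
cat >> h.py <<'E'
from scipy.spatial.transform import Rotation as Q
LY=0.0149
RL=(Q.from_euler('z',LY)*Q.from_euler('y',-20,degrees=True)).as_matrix()@R(-np.pi/2)
LN=-RL[:,2]; LE=np.array([610.5,-223.1,76.7])
def pick(cx,y,z,yaw=0,guard=5):
    Rp=R(-np.pi/2+BY+yaw); p=b2w(cx,y)
    movep([*p,110],Rp); movel([*p,50],max_speed=150)
    g=movel([*p,z],max_speed=50,guard=guard); st("down",g)
    if g: movel([*p,110]); return False
    clamp(); st("clamped"); movel([*p,z+15],max_speed=60); movel([*p,120]); st("lift")
    return read_state()["finger_gap"]>15
def lay(d=9.5):
    movep(LE+LN*90,RL); st("over lane")
    if read_state()["finger_gap"]<15: return False
    movel(LE+LN*30,max_speed=150)
    g=movel(LE+LN*d,max_speed=40,guard=4); st("at lane",g)
    open_gripper(); movel(LE+LN*70,max_speed=120); return True
E
python3 - <<'E'
from h import *
print(LN,inverse_kinematics(LE+LN*9,RL),inverse_kinematics(LE+LN*90,RL))
if pick(11.5,-43.3,16): snap("wrist","w10"); snap("scene","s10"); print(lay())
snap("scene","s11"); look("w11"); st()
a=cv2.imread("pics/s10.png")[100:340,160:480]; b=cv2.imread("pics/s11.png")[100:340,160:480]
cv2.imwrite("pics/m11.png",np.hstack([cv2.resize(a,(400,300)),cv2.resize(b,(400,300))]))
E
```

```text
[-0.34198218 -0.00509591  0.93969262] [ 0.21077697  0.64166292  0.14746009  1.94309292 -0.72947558  0.30096782
  1.00244006] [ 0.10275782  0.5003824   0.31198599  1.97253474 -0.67485475  0.44344662
  0.94901821]
down False t 33.3 p [566.3 -47.6  16.1] F [-0.3 -0.2 -0.7] gap 85.6
clamped t 33.9 p [566.4 -47.5  16.4] F [-1.8  1.2  7.2] gap 18.5
lift t 35.0 p [565.8 -47.3 119.3] F [-1.3 -0.7 -0.1] gap 18.3
over lane t 36.0 p [ 579.6 -223.2  160.8] F [ 0.7  1.3 -0.1] gap 18.5
at lane False t 37.2 p [ 607.2 -223.3   85.6] F [ 0.1 -1.3 -0.3] gap 18.0
True
fuse [498.4  34.8] ang 93.9 wh 22 76 n 1093 bin [-50.7  43.3] ztop 30.8
fuse [504.2 -51.6] ang 93.9 wh 22 76 n 1079 bin [-50.6 -43.3] ztop 30.9
fuse [575.9  39.3] ang 91.0 wh 21 75 n 923 bin [26.9 42.7] ztop 30.9
t 39.7 p [629.5   8.4 288.9] F [-0.   0.7  0.3] gap 85.4
```

View pics/m11.png

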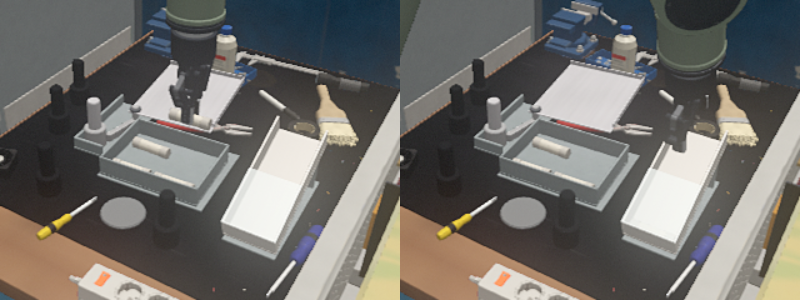

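The first fuse went down the lane; left picture (190,117) shows it held, right picture shows it gone. Far-left next.

```bash
cat >> h.py <<'E'
def lanechk(tag):
    W=np.load(f"pics/{tag}.npz")["W"].reshape(-1,3);W=W[np.isfinite(W[:,0])]
    res=W[:,2]-(72.79+.3639*(W[:,0]-600)+.0054*(W[:,1]+232)); y=W[:,1]+223.1-.0149*(W[:,0]-600)
    f=(abs(y)<38)&(W[:,0]>548)&(W[:,0]<660); g=f&(res>5)&(res<34); print("open lane pts",f.sum(),"raised",g.sum())
    P=W[(abs(W[:,0]-548)<60)&(abs(W[:,1]-150)<60)&(W[:,2]>92)&(W[:,2]<112)]; print("prop",P.mean(0).round(1) if len(P) else None,len(P))
E
python3 - <<'E'
from h import *
lanechk("w11")
if pick(11.5,42.7,16): print(lay())
look("w12"); lanechk("w12"); st()
E
```

```text
open lane pts 6025 raised 0
prop [547.8 148.6 103.1] 549
down False t 42.3 p [560.7  38.2  16.1] F [0.  0.1 0. ] gap 85.4
clamped t 42.9 p [560.8  38.3  16.4] F [-0.3  0.5  6.9] gap 18.2
lift t 44.0 p [560.1  38.4 119.3] F [-0.3  0.1 -1.1] gap 18.1
over lane t 45.1 p [ 580.  -222.   160.6] F [ 1.6  0.6 -1.8] gap 18.4
at lane False t 46.3 p [ 607.2 -223.2   85.5] F [ 0.6  0.2 -1.2] gap 18.2
True
fuse [498.6  34.8] ang 93.8 wh 22 76 n 1102 bin [-50.6  43.4] ztop 30.8
fuse [504.2 -51.5] ang 93.9 wh 22 76 n 1085 bin [-50.6 -43.2] ztop 31.0
open lane pts 6016 raised 0
prop [547.8 148.6 103.2] 551
t 48.8 p [629.5   8.5 288.9] F [-0.1 -1.   0.6] gap 85.6
```

Now I roll the near fuses inward by pressing lightly on top and dragging.

```bash
python3 - <<'E'
from h import *
clamp()
for y in(43.4,-43.2):
    movep([*b2w(-50,y),60],RY)
    g=movel([*b2w(-50,y),28.5],max_speed=25,guard=4); st("touch",g)
    z=read_state()["eef_pos"][2]
    g=movel([*b2w(-22,y),z-0.3],max_speed=40,guard=25); st("drag",g)
    movel([*b2w(-22,y),70])
open_gripper(); look("w13")
E
```

```text
touch True t 51.6 p [499.1  34.9  30.1] F [-0.8 -0.2  8.5] gap 0.1
drag True t 51.9 p [499.2  34.9  30.1] F [-5.1  0.8 14.2] gap 0.2
touch True t 54.0 p [504.8 -51.5  30.1] F [-1.4  0.3  7.7] gap 0.0
drag True t 54.2 p [504.9 -51.5  30.1] F [-4.   0.1 13.6] gap -0.0
fuse [498.6  34.6] ang 93.5 wh 22 76 n 1100 bin [-50.6  43.1] ztop 30.8
fuse [504.5 -51.3] ang 93.5 wh 21 76 n 1084 bin [-50.4 -43. ] ztop 30.9
```

```bash
python3 - <<'E'
from h import *
clamp()
y=43.2
movep([*b2w(-50,y),60],RY); movel([*b2w(-50,y),33],max_speed=60)
g=movel([*b2w(-50,y),28.5],max_speed=8,guard=3); st("touch",g)
z=read_state()["eef_pos"][2]
for i,x in enumerate(range(-46,-20,4)):
    g=movel([*b2w(x,y),z],max_speed=15,guard=40); st("drag",g)
    if g: break
movel([*b2w(x,y),70])
open_gripper(); look("w14")
E
```

```text
touch True t 59.3 p [499.3  34.7  30.1] F [-0.3  0.2  8.2] gap 0.0
drag False t 59.8 p [500.8  34.9  30.4] F [-16.8   1.1  28.9] gap -0.3
drag True t 60.1 p [501.5  34.9  30.9] F [-9.4  1.5 17.1] gap -0.2
fuse [498.6  34.8] ang 93.4 wh 21 76 n 1097 bin [-50.5  43.3] ztop 30.7
fuse [504.5 -51.5] ang 93.2 wh 22 76 n 1094 bin [-50.4 -43.1] ztop 30.8
```

The fuse rocked: the tool rose 0.8 mm under drag and then the guard stopped it. I'll retry with the height following the force so it can roll over.

```bash
cat >> h.py <<'E'
def roll(y,x0=-51,x1=-24,ft=9):
    movep([*b2w(x0,y),60],RY); movel([*b2w(x0,y),33],max_speed=60)
    movel([*b2w(x0,y),28.5],max_speed=8,guard=3)
    z=read_state()["eef_pos"][2]; x=x0
    while x<x1:
        x+=1.5; movel([*b2w(x,y),z],max_speed=15)
        s=read_state(); f=s["ft_force"]; z+=np.clip((f[2]-ft)*0.05,-.5,1.2)
        print(round(x,1),s["eef_pos"].round(1)[[0,2]],f.round(0)[[0,2]],round(z,1))
        if s["eef_pos"][2]<28: break
    movel([*b2w(x,y),70])
E
python3 - <<'E'
from h import *
clamp(); roll(43.2); open_gripper(); look("w15"); st()
E
```

```text
-49.5 [498.7  30.2] [-7. 11.] 30.2
-48.0 [499.3  30.3] [-13.  20.] 30.7
-46.5 [500.5  30.9] [-14.  23.] 31.4
-45.0 [502.2  31.8] [-14.  25.] 32.3
-43.5 [504.2  32.7] [-13.  25.] 33.1
-42.0 [506.3  33.7] [-9. 24.] 33.8
-40.5 [508.4  34.4] [-7. 22.] 34.5
-39.0 [510.3  35.1] [-4. 18.] 34.9
-37.5 [511.9  35.5] [-3. 17.] 35.3
-36.0 [513.6  35.9] [-1. 14.] 35.6
-34.5 [514.6  35.5] [-0.  0.] 35.1
-33.0 [516.1  35. ] [-0. -0.] 34.6
-31.5 [517.7  34.6] [ 0. -1.] 34.2
-30.0 [519.1  34.1] [ 1. -2.] 33.7
-28.5 [520.7  33.6] [ 0. -0.] 33.2
-27.0 [522.2  33.2] [0. 1.] 32.8
-25.5 [523.7  32.7] [0. 0.] 32.3
-24.0 [525.2  32.3] [1. 1.] 31.9
fuse [498.7  34.8] ang 93.2 wh 21 76 n 1088 bin [-50.4  43.3] ztop 30.8
fuse [504.6 -51.4] ang 93.2 wh 22 76 n 1091 bin [-50.3 -43.1] ztop 31.0
t 72.0 p [629.1  10.4 288.3] F [-0.2  0.3  0.1] gap 85.3
```

```bash
python3 - <<'E'
from h import *
W=np.load("pics/w15.npz")["W"].reshape(-1,3);W=W[np.isfinite(W[:,0])]
s=read_state();T=(W-s["eef_pos"])@s["tool_rot"]
for z in range(-70,4,4):
    for sg in(1,-1):
        P=T[(T[:,2]>z-2)&(T[:,2]<z+2)&(T[:,1]*sg>25)&(T[:,1]*sg<90)&(abs(T[:,0])<40)]
        if len(P)>3: print(z,sg,len(P),"y",np.percentile(P[:,1],[1,99]).round(1),"x",np.percentile(P[:,0],[1,99]).round(1))
E
python3 - <<'E'
import cv2;a=cv2.imread("pics/w15.png");a=a[230:420,90:460];cv2.imwrite("pics/f15.png",cv2.resize(a,None,fx=2.1,fy=2.1))
E
```

```text
-70 1 2618 y [42.3 73.5] x [-11.   13.3]
-70 -1 2661 y [-72.4 -41. ] x [-10.9  13.4]
-66 1 2224 y [39.4 73.8] x [-11.1  13.9]
-66 -1 2146 y [-72.5 -38. ] x [-10.9  13.8]
-62 1 815 y [40.6 73.5] x [ 6.3 14.2]
-62 -1 809 y [-72.3 -39.5] x [ 6.3 14. ]
-58 1 360 y [43.5 68.5] x [ 6.4 14.1]
-58 -1 348 y [-68.1 -42.5] x [ 6.5 14. ]
-54 1 161 y [43.  55.3] x [ 2.5 12.8]
-54 -1 185 y [-54.5 -41.6] x [ 2.8 12.6]
-50 1 347 y [42.9 49.6] x [ 1.5 11.6]
-50 -1 323 y [-48.4 -41.6] x [ 1.  11.9]
-46 1 266 y [42.9 56.3] x [-4.1 11.8]
-46 -1 284 y [-55.1 -41.6] x [-4.3 11.7]
-42 1 332 y [42.9 56.6] x [-9.  11.7]
-42 -1 324 y [-55.3 -41.5] x [-9.2 11.6]
-38 1 321 y [42.9 56.7] x [-10.3  11.5]
-38 -1 313 y [-55.4 -41.6] x [-10.2  11.7]
-34 1 293 y [42.9 56.7] x [-10.7  11.7]
-34 -1 299 y [-55.3 -41.6] x [-10.5  11.7]
-30 1 268 y [43.  56.6] x [-10.6  11.6]
-30 -1 266 y [-55.3 -41.6] x [-10.4  11.6]
-26 1 249 y [43.  56.6] x [-10.3  11.6]
-26 -1 239 y [-55.1 -41.7] x [-10.4  11.5]
-22 1 200 y [42.9 55.4] x [-10.3  11.6]
-22 -1 206 y [-54.  -41.6] x [-10.6  11.6]
-18 1 139 y [43.  49.8] x [-10.2  11.4]
-18 -1 139 y [-47.7 -41.7] x [-10.2  11.4]
-14 1 41 y [43.1 43.8] x [-8.2  8.6]
-14 -1 35 y [-42.5 -41.7] x [-8.   9.2]
```

View pics/f15.png

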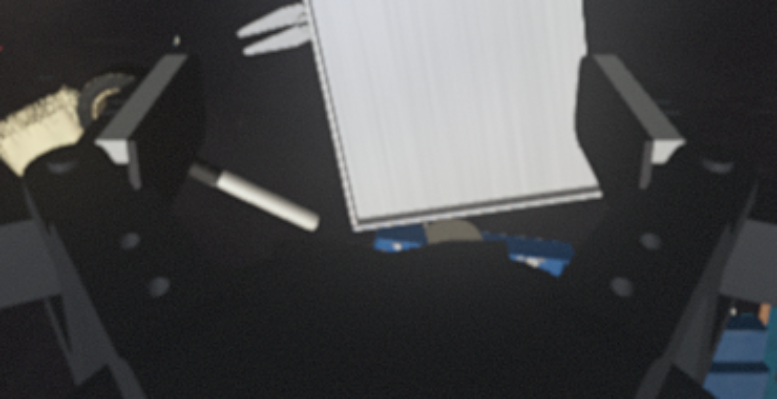

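The fingertips are bevelled, but the wall still blocks getting behind. The fuses are square-ended and rose 19° while dragged before the tool overran their edge. Retry starting further back so the tool stays over the rising edge.

```bash
sed -i 's/ft)\*0.05,-.5,1.2/ft)*0.06,-.3,1.3/; s/x+=1.5; movel(\[\*b2w(x,y),z\],max_speed=15)/x+=1.5; movel([*b2w(x,y),z],max_speed=20)/' h.py; python3 - <<'E'
from h import *
clamp(); roll(-43.1,x0=-57,x1=-28,ft=12); open_gripper(); look("w16"); st()
E
```

```text
-55.5 [498.3  30.1] [-7. 12.] 30.1
-54.0 [498.8  30.3] [-14.  23.] 30.7
-52.5 [500.   30.9] [-16.  23.] 31.4
-51.0 [501.5  31.6] [-16.  26.] 32.2
-49.5 [503.5  32.7] [-14.  28.] 33.2
-48.0 [505.8  33.8] [-12.  26.] 34.0
-46.5 [507.9  34.7] [-8. 23.] 34.7
-45.0 [509.8  35.3] [-5. 21.] 35.2
-43.5 [511.6  35.8] [-4. 17.] 35.5
-42.0 [513.4  36.2] [-2. 17.] 35.8
-40.5 [515.1  36.4] [-2. 15.] 35.9
-39.0 [516.7  36.6] [-0. 13.] 36.0
-37.5 [518.3  36.6] [-0. 13.] 36.0
-36.0 [519.8  36.6] [ 0. 11.] 36.0
-34.5 [521.3  36.5] [ 2. 10.] 35.9
-33.0 [522.7  36.3] [3. 8.] 35.6
-31.5 [524.2  36. ] [2. 7.] 35.3
-30.0 [525.7  35.7] [3. 6.] 35.0
-28.5 [526.8  35.2] [2. 6.] 34.7
-27.0 [528.1  34.8] [2. 6.] 34.4
fuse [498.4  34.8] ang 93.6 wh 22 76 n 1097 bin [-50.7  43.3] ztop 30.8
fuse [524.8 -50. ] ang 93.8 wh 22 76 n 1024 bin [-30. -43.] ztop 29.7
t 82.1 p [629.1   9.5 288.4] F [-0.2  0.1 -0.2] gap 85.4
```

It rolled over to x' = -30. I roll the left one the same way, then pick the right one.

```bash
python3 - <<'E'
from h import *
clamp(); roll(43.3,x0=-57,x1=-28,ft=12); open_gripper(); look("w17"); lanechk("w17"); st()
if pick(-11.5,-43,12): print(lay())
look("w18"); lanechk("w18"); st()
E
```

```text
-55.5 [492.6  30.1] [-8. 11.] 30.0
-54.0 [493.   30.2] [-14.  24.] 30.7
-52.5 [494.4  30.9] [-16.  23.] 31.4
-51.0 [495.8  31.6] [-16.  27.] 32.3
-49.5 [497.8  32.7] [-14.  27.] 33.2
-48.0 [500.   33.7] [-12.  27.] 34.1
-46.5 [502.2  34.7] [-7. 22.] 34.7
-45.0 [504.1  35.3] [-5. 20.] 35.2
-43.5 [505.9  35.8] [-3. 17.] 35.5
-42.0 [507.7  36.2] [-2. 16.] 35.8
-40.5 [509.4  36.4] [-1. 15.] 35.9
-39.0 [511.   36.6] [ 0. 14.] 36.0
-37.5 [512.5  36.6] [ 1. 12.] 36.0
-36.0 [514.1  36.6] [ 2. 11.] 36.0
-34.5 [515.6  36.5] [1. 9.] 35.8
-33.0 [517.1  36.3] [2. 8.] 35.6
-31.5 [518.6  36. ] [2. 7.] 35.3
-30.0 [520.   35.6] [3. 6.] 35.0
-28.5 [521.2  35.2] [2. 6.] 34.7
-27.0 [522.4  34.8] [3. 5.] 34.4
fuse [519.2  36.1] ang 94.0 wh 22 76 n 1034 bin [-29.9  43.3] ztop 29.7
fuse [524.7 -50. ] ang 93.8 wh 22 76 n 1025 bin [-30.1 -43. ] ztop 29.8
open lane pts 6011 raised 0
prop [549.  146.6 103.1] 543
t 92.1 p [629.1  10.4 288.3] F [ 0.1  0.1 -0.9] gap 85.5
down False t 94.6 p [543.4 -48.9  12.2] F [0.7 0.1 0.7] gap 85.3
clamped t 95.2 p [543.2 -48.7  12.3] F [-1.9  0.8  8.2] gap 20.4
lift t 96.4 p [542.9 -48.5 119.3] F [ 0.5 -0.3 -0.3] gap 20.6
over lane t 97.2 p [ 579.4 -223.1  160.4] F [ 1.4  1.3 -0.7] gap 20.7
at lane False t 98.4 p [ 607.1 -223.3   85.6] F [-0.  -0.2 -0.4] gap 20.5
True
fuse [518.9  36.1] ang 94.0 wh 22 76 n 1036 bin [-30.2  43.3] ztop 29.8
open lane pts 6019 raised 0
prop [549.  146.6 103.2] 548
t 100.9 p [629.5   8.5 288.9] F [-0.1 -0.4  0.5] gap 85.2
```

```bash
python3 - <<'E'
from h import *
if pick(-11.5,43.3,12): print(lay())
look("w19"); lanechk("w19"); st()
movep([690,-225,230],RL); c,W=snap("wrist","w20"); snap("top","t20"); snap("scene","s20"); st()
a=cv2.imread("pics/w20.png"); b=cv2.imread("pics/s20.png")[100:340,160:480]
cv2.imwrite("pics/m20.png",np.hstack([cv2.resize(a,(400,300)),cv2.resize(b,(400,300))]))
E
```

```text
down False t 103.5 p [537.7  37.3  12.2] F [ 0.9 -0.2 -0.8] gap 85.4
clamped t 104.1 p [537.6  37.4  12.3] F [-2.9  1.2  8.7] gap 20.4
lift t 105.3 p [537.2  37.5 119.3] F [ 0.2  0.7 -1.2] gap 20.7
over lane t 106.3 p [ 579.8 -222.1  160.6] F [-0.3  0.5 -1.1] gap 20.7
at lane False t 107.6 p [ 607.2 -223.3   85.6] F [0.3 0.2 0.1] gap 20.4
True
open lane pts 6010 raised 0
prop [549.  146.6 103.1] 549
t 110.0 p [629.5   8.4 288.9] F [-0.2 -0.2 -0.1] gap 85.7
t 111.1 p [ 690.6 -223.4  230.2] F [ 0.2  0.4 -0.3] gap 85.2
```

View pics/m20.png

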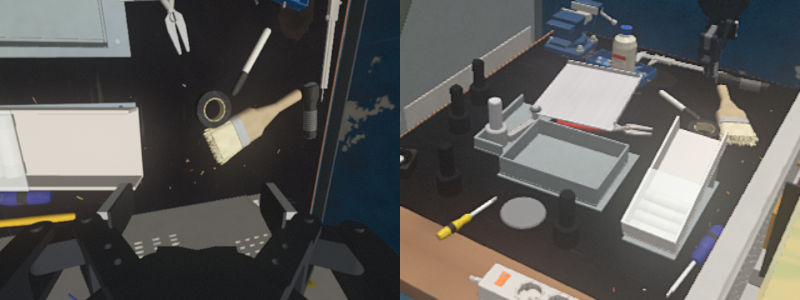

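Bin empty and nothing left in the open lane. I take a closer crop of the hood at about (665,205), where the fuses show through.

```bash
python3 - <<'E'
import cv2;a=cv2.imread("pics/s20.png")[190:310,320:440];b=cv2.imread("pics/t20.png")[145:285,350:440]
f=lambda i:cv2.createCLAHE(3,(4,4)).apply(cv2.cvtColor(cv2.resize(i,(400,500),interpolation=cv2.INTER_CUBIC),cv2.COLOR_BGR2GRAY))
cv2.imwrite("pics/m21.png",cv2.hconcat([f(a),f(b)]))
E
```

```text
(no output)
```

View pics/m21.png

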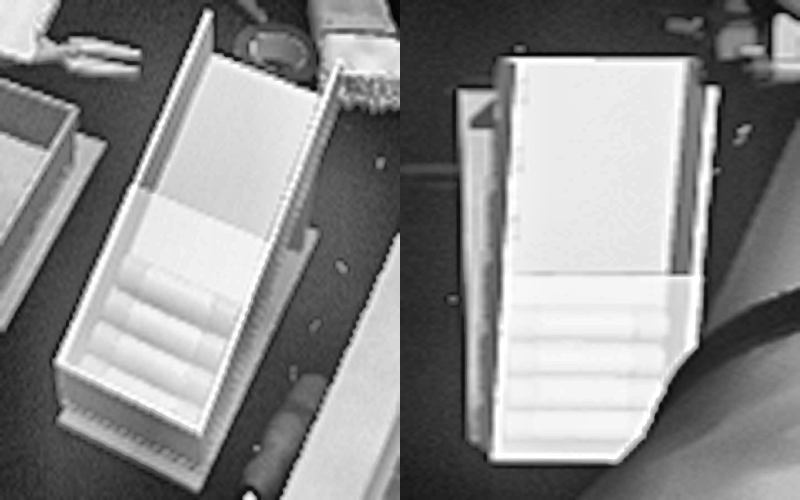

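All four fuses lie crosswise against one another at the stop (left crop, y about 275–400). Now I take the prop out and bring it home.

```bash
python3 - <<'E'
from h import *
p=[549.2,149.2]
movep([*p,170],RB); movel([*p,100]); 
g=movel([*p,65.8],max_speed=60,guard=6); st("down",g)
if g: raise SystemExit
clamp(); st("clamped")
movel([*p,70],max_speed=40); st("l")
movel([*p,160],max_speed=150); wait(1.2); st("lifted")
snap("scene","s22"); c,W=snap("wrist","w22")
if read_state()["finger_gap"]>22:
    movel([411.7,-6.8,160],RB,max_speed=150); st("over pad")
    movel([411.7,-6.8,80],max_speed=100); st()
    g=movel([411.7,-6.8,61],max_speed=20,guard=5); st("down",g)
    snap("scene","s23")
    a=cv2.imread("pics/s22.png")[100:340,160:480]; b=cv2.imread("pics/s23.png")[100:340,160:480]
    cv2.imwrite("pics/m23.png",np.hstack([cv2.resize(a,(400,300)),cv2.resize(b,(400,300))]))
E
```

```text
down False t 114.0 p [549.3 149.1  65.8] F [0.4 0.4 0.5] gap 85.6
clamped t 114.5 p [549.4 149.3  66.1] F [-0.3 -0.7  6. ] gap 24.7
l t 114.8 p [548.7 149.6  69.9] F [-2.5  3.1 -3.4] gap 24.6
lifted t 116.7 p [549.2 149.2 160. ] F [ 0.4 -0.5 -5.7] gap 24.8
over pad t 118.4 p [412.2  -6.3 160. ] F [ 0.4 -0.  -5. ] gap 24.3
t 119.3 p [411.9  -6.8  80.3] F [ 0.4 -0.3 -4.8] gap 24.6
down True t 120.0 p [411.8  -6.8  65. ] F [-0.8  0.6 12.2] gap 24.7
```

View pics/m23.png

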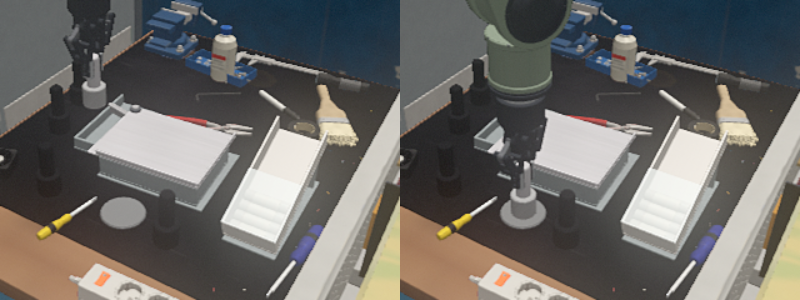

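The flap is shut and the prop is on its pad at (524,205). Release, retreat and check.

```bash
python3 - <<'E'
from h import *
open_gripper(); movel([411.8,-6.8,150],max_speed=120); movep([490,-5,250],R(0)); wait(1.0)
c,W=snap("wrist","w24"); im=c["image"]; st()
P=W[(abs(W[...,0]-412)<40)&(abs(W[...,1]+7)<40)&(W[...,2]>95)&(W[...,2]<115)]; print("ptop",P.mean(0).round(1),cv2.minEnclosingCircle(P[:,:2].astype(np.float32)))
P=W[(np.hypot(W[...,0]-412,W[...,1]+7)<48)&(W[...,2]>1.5)&(W[...,2]<9)&(im.min(2)>90)]; print("pad",cv2.minEnclosingCircle(P[:,:2].astype(np.float32)))
F=W[(abs(W[...,2]-50)<4)&(W[...,0]>455)&(W[...,0]<660)&(abs(W[...,1]-10)<115)]; print("flap",cv2.minAreaRect(F[:,:2].astype(np.float32)))
snap("top","t24"); a=im; b=cv2.imread("pics/t24.png"); cv2.imwrite("pics/m24.png",np.hstack([cv2.resize(a,(400,300)),cv2.resize(b,(400,300))]))
E
```

```text
t 123.8 p [490.  -5. 250.] F [-0.5  0.3  1. ] gap 84.8
ptop [411.5  -6.8 103.4] ((411.49359130859375, -7.027642726898193), 12.780932426452637)
pad ((410.5749816894531, -6.739404201507568), 39.64265823364258)
flap ((563.7559814453125, 7.6402587890625), (176.83465576171875, 219.74693298339844), 3.775047779083252)
```

View pics/m24.png

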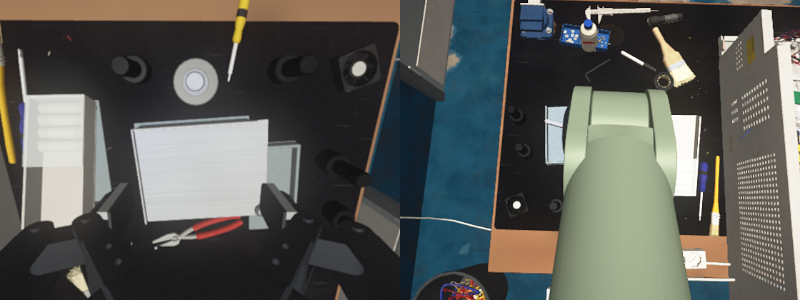

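The prop stands within about 1 mm of the pad centre (195,82). The flap is back at its shut angle (3.78° now, 3.78–3.80° at first), and four fuses lie under the hood at (60,105–145). Handing in.

```bash
python3 -c "
from h import *
print(finish_job()); st()"
```

```text
the job is handed in; nothing more can be done
None
the job is handed in; nothing more can be done
```

The job is finished and handed in at about 124 s on the robot's clock. `finish_job` reports no verdict, so the results below are my own checks.

**What I did:** I pushed the flap open with the silver prop and left the prop standing at the channel end. I laid all four fuses in the lane, took the prop out so the flap sprang shut, and stood it back on its pad.

**Extra step in the bin:** The open gripper did not fit between a wall and the other row. I pushed the two near fuses towards the wall to free the far two, then rolled the near two back inward before picking them. My first three attempts at rolling failed and only cost time.

**Last checks:**
- **Prop:** it stands about 1 mm from the pad centre, with its top at z 103.4 mm.
- **Flap:** its outline is back at the shut position and angle (3.78° against 3.78–3.80° at first in the same wrist view).
- **Fuses:** after the last one, all four showed crosswise against each other at the stop under the hood, with none in the open lane or the bin. I judged this by eye through the hood and did not measure their distances.
- **Robot:** the gripper was open and clear of everything.

**One disagreement:** Partway through, the prop in the channel read about 2 mm from its earlier position. It kept holding the flap open, and I found no cause. No grip slip showed.

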